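# Start the chip extraction at the carving bench

## Robot

A 6-joint arm with a two-finger parallel gripper is mounted at the origin on the work surface. World frame = base frame: x ahead of the robot, y to its left, z up, the work surface at z = 0. Lengths are in m, angles in rad, forces in N, time in s.
With the tool pointing down it reaches from about 0.275 to 0.85 m from the base axis. Payload 19 kg.
Tool frame: the origin (TCP) lies on the centre line of the jaws, within the pads' length; the fingertips stand 11 mm ahead of it and the grasp point (between the pads) lies 8 mm behind it; z points along the fingers, y is the direction in which the jaws open and shut (so a half turn about z gives the same grasp; the last joint's range is limited). The gripper opens to 85 mm and grips with 20 to 120 N. Pads are 22 mm wide; open, the fingers measure 114 mm over their backs; the gripper's body (76 mm by 85 mm) begins 54 mm behind the grasp point. The pads swing forward as they close: fully open they stand 13 mm farther back than shut.
Start: joints at [-1.262, 0.15, 1.437, -0, 1.554, -0.134], TCP at [0.246, -0.52, 0.242] pointing down, gripper open.
Joint ranges: [-2.8, 2.8], [-0.68, 2.1], [0.12, 2.68], [-1.39, 4.53], [0.16, 2.79], [-2.81, 2.81]. Speed limits (rad/s): [1.89, 1.89, 2.22, 3.01, 3.01, 3.01].

## Interface

Orientations are given as a unit quaternion [w, x, y, z].
In Python, from bench import r gives the robot as it stands.
- The arm moves only by the shell command python3 -m handwheel 'ROWS'. ROWS is JSON, a list of rows, each a list of 3 entries, a list of its own where there are three numbers: the shift along the tool's x, y, z in m, then the turn, a rotation vector about the tool's x, y, z in degrees, then the closure, from -1 (fully open) to 1 (shut). A call has 1 to 5 rows; each row shifts and turns the commanded pose from where the row before left it, along the tool's axes as they then stand; what a row does not reach is not made up. A row lasts 1/12 s, in which the tool goes at most 41.7 mm and 7.16 degrees, less where a joint would pass 70% of its speed; a pose out of reach is approached as far as the arm can. A call with a gripper value outside its range is refused whole. The fingers move at their own pace and stop on an object; the grip force is fixed at half the most. Time passes only in rows, so rows that do not move let the fingers close. It gives the time, the measured TCP pose, the force and the opening at its end, in the units of the state.
- r.get_state(): the state, without advancing time (a new reading comes with each control period).
- r.get_image(name): name is "side" or "top"; returns (picture, depth): 420x560x3 uint8, blue, green, red; 420x560 float32, m along the optical axis (not along the pixel's ray), 0 where there is no reading.
- r.camera_params(name): a dict with "fovy" (degrees; the focal length in pixels is half the picture's height over the tangent of half this angle, whatever the lens; pixels are square), "cx", "cy" (the principal point, pixels), "dist_coeffs" ([k1, k2, p1, p2, k3] as OpenCV has them; the pictures are not rectified), "R" (3x3) and "t" (3): a world point X has camera coordinates R X + t. Camera axes: x right, y down, z forward; pixel columns grow to the right and rows downward; lengths in m; the calibration is good to about 2 mm. A picture is of the moment at which its call begins. camera_params takes no time and is no camera call.
- r.close_job(): hands the job in, once; it reports no verdict.
The state is a dict: "t": time; "joint_pos": joint angles; "dq": joint speeds; "joint_efforts": joint torques, N m; "ee_pos": TCP position; "eef_rot": TCP orientation; "force": force on the tool from outside, world axes, zero at the start; "moment": the same for the moment, N m; "width": finger opening in m.
Only numpy, scipy, OpenCV 4.12 (cv2) and the standard library are available. Lean on these libraries where they do the work, as an engineer would, in place of code of your own. Each camera call takes 0.05 s, during which the arm holds its last target.

## Task

Start the carving bench's chip extraction from its control console: first push down the raised wing of the white rocker switch (the wing with the orange bar) until the rocker is fully over, then press the blue square key fully in so that it stays in, then press the green round button all the way down and let go of it. Only press things; do not press the red stop button, and leave the mallet, the glue bottle and the gouge where they are.

Things in the scene. Friction and masses are not known exactly. Their poses are not given: they have to be found in the camera images.
- console: Tan control console fixed to the bench, 130 mm along its x, 300 mm along its y, 60 mm high, perhaps turned; origin at the centre of its underside. On its flat top four grey module plates (84 x 58 x 5 mm) sit in a row along its y, centres at x = 0, y = -105, -35, 35 and 105 mm; which module sits in which place changes. All modules have the console's axes.
- rocker_press (a point): Where to press the white rocker: on top of the wing with the orange bar, 20 mm out from the pivot. While off, that wing (on the console's +x side) stands up at 23 degrees, its end 95 mm and this point 90 mm above the bench; fully on, it lies level, its top 82 mm above the bench. Pressing straight down here takes about 3 to 5 N; the rocker stays where it is left.
- rocker_pivot (a point): Middle of the rocker's pivot line, which runs along the console's y, 78.5 mm above the bench, at the module's centre. The rocker is two wings in a shallow V, each 29 mm long along the console's x and 32 mm wide, over a black block 68 x 42 mm whose top is 74 mm above the bench.
- rocker (a joint): Rocker angle in rad: about 0 to 0.04 off (at the start), 0.40 fully on, at its stop.
- blue_top (a point): Centre of the top face of the blue square key (30 x 30 mm) in a black 44 mm square collar; about 84 mm above the bench when out, 77 mm when fully in; the collar's top is 74 mm above the bench. Goes straight down with about 3 N and stays in (a latching key).
- blue_key (a joint): How far the blue key is pressed, in m: about 0 to 0.001 out (at the start), 0.007 fully in, at its stop.
- green_top (a point): Centre of the top face of the green round button (30 mm diameter) in a black 46 mm round collar; 83 mm above the bench when out, 77 mm when fully down; the collar's top is 74 mm above the bench. Sprung: fully down takes about 5 N, and it comes back up when let go.
- green_button (a joint): How far the green button is pressed, in m: 0 out, 0.006 fully down.
- red_top (a point): Centre of the top of the red mushroom stop button (38 mm diameter, yellow collar), 94 mm above the bench; sprung. Not to be pressed.
- red_stop (a joint): How far the red stop button is pressed, in m: 0 out, 0.006 fully down.
- mallet: Loose turned dark wood carver's mallet standing on its head beside the console, 80 mm diameter, 200 mm tall; origin at the centre of its underside. Not to be disturbed.
- glue: Loose pale grey-white plastic glue bottle with an orange cap, standing beside the console at the other end, 60 mm diameter, 150 mm tall; origin at the centre of its underside. Not to be disturbed.
- gouge: Loose carving gouge lying on the bench on the robot's side of the console, 220 mm long along its y (wooden handle 26 mm thick towards -y, steel blade towards +y); origin under the middle, on the bench. Not to be disturbed.

How it is judged:
On the way, in this order (a step that is already met when the one before it is completed fails the run):
1. the white rocker is pushed fully over to on (value of joint rocker above 0.34 rad), for 0.1 s.
2. the blue key is pressed fully in (value of joint blue_key above 0.0055 m), for 0.1 s.
3. the green button is pressed all the way down (value of joint green_button above 0.0045 m), for 0.1 s.
At the end, for the whole second after the job is handed in: The rocker rests beyond 0.34 rad (on), the blue key is in by more than 5.5 mm, the green button has been pressed beyond 4.5 mm and is back up (within 1 mm), the red stop is up, and mallet, glue bottle and gouge are within 20 mm of where they stood (value of joint rocker above 0.34 rad and value of joint blue_key above 0.0055 m and value of joint each of green_button, red_stop below 0.001 m and not (distance of any of mallet, glue, gouge from where it was at the start of the episode above 0.02 m)); the robot touches nothing.
It fails at once if the red stop button is pressed (more than 1.5 mm) (value of joint red_stop above 0.0015 m).
It fails at once if the blue key is pressed (more than 3 mm) before the rocker is on (value of joint blue_key above 0.003 m and value of joint rocker below 0.34 rad).
It fails at once if the green button is pressed (more than 2 mm) before the rocker is on and the blue key is in (value of joint green_button above 0.002 m and (value of joint rocker below 0.34 rad or value of joint blue_key below 0.0055 m)).
It fails at once if the mallet, the glue bottle or the gouge is lifted or moved by more than 20 mm (distance of any of mallet, glue, gouge from where it was at the start of the episode above 0.02 m).
It also fails if it takes over 43 s, if anything falls off the work surface, if the arm or the gripper's body presses on something with over 40 N, if the wrist force passes 120 N, or if a joint passes its speed limit or range.

## Working session

There is one attempt and no reset: what is moved stays moved. The work goes in short steps, Python scripts to look and compute and a shell command to move; the robot and the scene stay as the last step left them, time stands still between calls to the robot, and variables do not carry over. Pictures are saved under pics/ and viewed, and the job is handed in when it is done.

```bash
ls; mkdir -p pics; python3 - <<'E'
from bench import r
import cv2,pickle
d={}
for n in("side","top"):
    im,dp=r.get_image(n); cv2.imwrite(f"pics/{n}0.png",im); d[n]=(im,dp,r.camera_params(n)); print(n,d[n][2])
pickle.dump(d,open("d0.pkl","wb"))
print(r.get_state())
E
```

```text
pics
side {'fovy': 57.96107970518509, 'cx': 276.00623506819727, 'cy': 209.4786711710228, 'dist_coeffs': array([-0.0368576,  0.       ,  0.       ,  0.       ,  0.       ]), 'R': array([[-0.92503774, -0.3795994 , -0.0144734 ],
       [-0.22801285,  0.58530683, -0.77809129],
       [ 0.30383437, -0.71646369, -0.62798444]]), 't': array([0.5363729 , 0.19002894, 0.70280261])}
top {'fovy': 53.012903604751806, 'cx': 277.5783401188821, 'cy': 215.55241317130353, 'dist_coeffs': array([-0.03448364,  0.        ,  0.        ,  0.        ,  0.        ]), 'R': array([[ 0.02619207, -0.99965619, -0.00121955],
       [-0.99019789, -0.02577678, -0.13727236],
       [ 0.13719373,  0.00480304, -0.99053259]]), 't': array([0.03214769, 0.57442299, 0.96561173])}
{'t': 0.1, 'joint_pos': array([-1.26199185e+00,  1.50918059e-01,  1.43793011e+00, -3.11603558e-05,
        1.55379527e+00, -1.33996594e-01]), 'dq': array([-0.00046655, -0.00202812, -0.00226957,  0.00122969, -0.00138823,
       -0.00069973]), 'joint_efforts': array([ 2.61159519e-03, -7.14379907e+01, -5.71794319e+01, -1.98551761e-04,
        7.00848293e-03, -1.74998030e-05]), 'ee_pos': array([ 0.2462849 , -0.51936297,  0.24176439]), 'eef_rot': array([-5.22026111e-04,  9.75590659e-01,  2.19596424e-01, -6.13811627e-05]), 'force': array([ 0.34117993,  0.76513323, -0.7408032 ]), 'moment': array([ 0.03919186,  0.03953141, -0.00807572]), 'width': 0.08531980863523322}
```

View pics/top0.png

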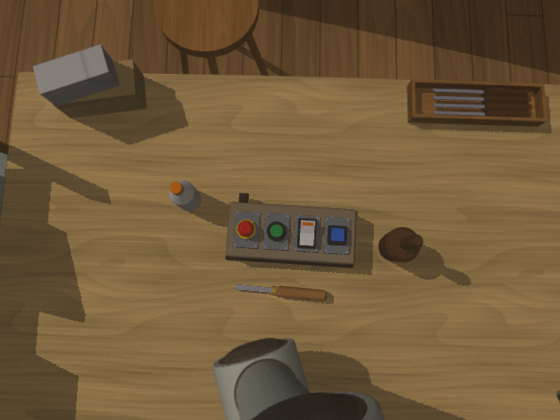

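View pics/side0.png

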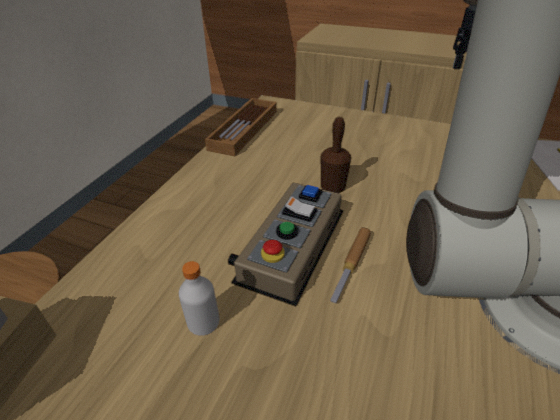

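Top view: red at about (246,229), green (277,231), rocker (307,233) with the orange bar on the far side (307,223), blue (338,235). Mallet is at (400,244), glue at (185,195) and gouge at (280,291). The side view shows the same order.

```bash
cat > h.py <<'E'
import numpy as np,cv2,pickle
def K(c):
    f=210/np.tan(np.radians(c["fovy"]/2)); return np.array([[f,0,c["cx"]],[0,f,c["cy"]],[0,0,1]])
def ray(c,p):
    u=cv2.undistortPoints(np.array([[p]],float),K(c),c["dist_coeffs"])[0,0]
    R=np.array(c["R"]); return -R.T@c["t"], R.T@np.array([u[0],u[1],1])
def proj(c,X):
    return cv2.projectPoints(np.array(X,float).reshape(-1,3),cv2.Rodrigues(np.array(c["R"]))[0],np.array(c["t"]),K(c),c["dist_coeffs"])[0][:,0]
def atz(c,p,z):
    o,d=ray(c,p); return o+d*(z-o[2])/d[2]
def bydepth(c,p,Z):
    o,d=ray(c,p); return o+d*Z
def tri(c1,p1,c2,p2):
    o1,d1=ray(c1,p1);o2,d2=ray(c2,p2)
    s=np.linalg.lstsq(np.c_[d1,-d2],o2-o1,rcond=None)[0]
    a,b=o1+d1*s[0],o2+d2*s[1]; return (a+b)/2,np.linalg.norm(a-b)
E
python3 - <<'E'
from h import *
d=pickle.load(open("d0.pkl","rb"))
boxes={"top":(220,190,370,275),"side":(225,170,355,310)}
M={}
for n,(x0,y0,x1,y1) in boxes.items():
    im,dp,c=d[n]
    cv2.imwrite(f"pics/{n}_crop.png",cv2.resize(im[y0:y1,x0:x1],None,fx=5 if n=="top" else 4,fy=5 if n=="top" else 4,interpolation=cv2.INTER_CUBIC))
    h=cv2.cvtColor(im,cv2.COLOR_BGR2HSV).astype(int); H,S,V=h[...,0],h[...,1],h[...,2]
    roi=np.zeros(H.shape,bool); roi[y0:y1,x0:x1]=1
    for nm,m in dict(red=((H<6)|(H>172))&(S>170)&(V>70),green=(H>50)&(H<85)&(S>120)&(V>50),blue=(H>100)&(H<130)&(S>130)&(V>90),white=(S<60)&(V>150),orange=(H>=7)&(H<16)&(S>140)&(V>120)).items():
        k,l,st,ce=cv2.connectedComponentsWithStats((m&roi).astype(np.uint8))
        if k<2: print(n,nm,"none");continue
        i=1+np.argmax(st[1:,4]); ys,xs=np.where(l==i); Z=np.median(dp[ys,xs])
        M[n,nm]=ce[i]; print(n,nm,ce[i].round(1),st[i],bydepth(c,ce[i],Z).round(4))
for nm in("red","green","blue","white","orange"):
    if("top",nm) in M and ("side",nm) in M: print(nm,tri(d["top"][2],M["top",nm],d["side"][2],M["side",nm]))
E
```

```text
top red [245.3 228.2] [238 221  15  15 169] [0.5354 0.1187 0.0926]
top green [276.  230.3] [270 225  13  12 119] [0.5335 0.0497 0.0829]
top blue [337.  234.2] [331 228  13  13 161] [ 0.5281 -0.0892  0.0831]
top white [306.6 238.7] [300 233  14  12 144] [ 0.5163 -0.0203  0.0815]
top orange [307.6 223.8] [303 222  11   4  32] [ 0.5494 -0.0214  0.0903]
side red [272.2 246.7] [263 240  19  14 212] [0.5346 0.1255 0.0914]
side green [286.3 227.5] [279 222  15  12 139] [0.5336 0.0542 0.0813]
side blue [309.7 190.5] [302 185  16  12 125] [ 0.5292 -0.0841  0.0819]
side white [304.9 208.5] [297 204  17  11 110] [ 0.5184 -0.0184  0.0811]
side orange [291.  201.5] [289 199   5   6  16] [ 0.5508 -0.0187  0.0911]
red (array([0.53670919, 0.11952289, 0.08509516]), np.float64(0.001114547814458002))
green (array([0.53464972, 0.04988821, 0.07726732]), np.float64(0.00120155933328411))
blue (array([ 0.52970298, -0.08962236,  0.07785567]), np.float64(0.002161483217740959))
white (array([ 0.51764976, -0.02014276,  0.07981726]), np.float64(0.0024148523282558113))
orange (array([ 0.55058163, -0.02121518,  0.08917185]), np.float64(0.0020772526361113246))
```

View pics/top_crop.png

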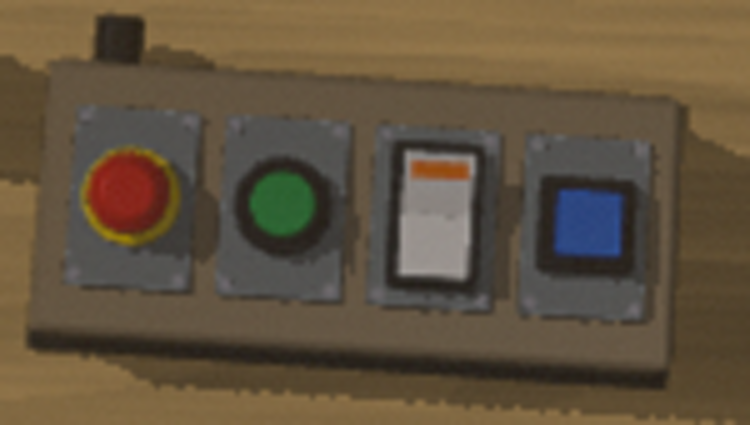

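View pics/side_crop.png

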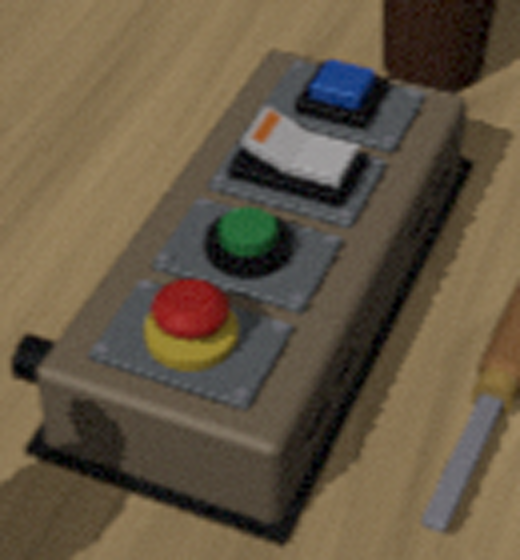

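```bash
cat > go.py <<'E'
import sys,numpy as np
from scipy.spatial.transform import Rotation as Ro
from bench import r
s=r.get_state(); q=s["eef_rot"]; R=Ro.from_quat([q[1],q[2],q[3],q[0]]).as_matrix()
print("t",round(s["t"],2),"p",s["ee_pos"].round(4),"F",s["force"].round(1),"w",round(s["width"],4))
if len(sys.argv)>1:
    g=np.array([float(a) for a in sys.argv[1:4]]); yaw=np.radians(-1.9)
    print("tool shift mm",(1000*R.T@(g-s["ee_pos"])).round(1))
    c,si=np.cos(yaw),np.sin(yaw); Rt=np.array([[c,si,0],[si,-c,0],[0,0,-1]])
    print("turn",Ro.from_matrix(R.T@Rt).as_rotvec(degrees=True).round(2))
E
python3 -m handwheel '[[[0,0,-0.015],[0,0,7],1],[[0,0,-0.015],[0,0,7],1],[[0,0,-0.015],[0,0,7],1],[[0,0,-0.015],[0,0,6.3],1]]'; python3 go.py 0.550 -0.0207 0.30
```

```text
t: 0.43
ee_pos: [0.2463, -0.5194, 0.3026]
eef_rot: [-0.0, 1.0, -0.02, -0.0]
force: [0.3, -0.3, 0.1]
width: 0.039
t 0.43 p [ 0.2463 -0.5194  0.3026] F [ 0.3 -0.3  0.1] w 0.039
tool shift mm [ 283.5 -510.4    2.9]
turn [-0.04  0.02 -0.39]
```

```bash
python3 -m handwheel '[[[0.019,-0.034,0],[0,0,0],1],[[0.019,-0.034,0],[0,0,0],1],[[0.019,-0.034,0],[0,0,0],1],[[0.019,-0.034,0],[0,0,0],1],[[0.019,-0.034,0],[0,0,0],1]]'
python3 -m handwheel '[[[0.019,-0.034,0],[0,0,0],1],[[0.019,-0.034,0],[0,0,0],1],[[0.019,-0.034,0],[0,0,0],1],[[0.019,-0.034,0],[0,0,0],1],[[0.019,-0.034,0],[0,0,0],1]]'
python3 -m handwheel '[[[0.019,-0.034,0],[0,0,0],1],[[0.019,-0.034,0],[0,0,0],1],[[0.019,-0.034,0],[0,0,0],1],[[0.019,-0.034,0],[0,0,0],1],[[0,0,0],[0,0,0],1]]'; python3 go.py 0.550 -0.0207 0.13
```

```text
t: 0.85
ee_pos: [0.3474, -0.3511, 0.3021]
eef_rot: [-0.0, 1.0, -0.017, -0.0]
force: [0.9, 0.1, 0.6]
width: 0.0003
t: 1.27
ee_pos: [0.4482, -0.1842, 0.3022]
eef_rot: [-0.0, 1.0, -0.017, -0.0]
force: [0.6, -0.2, -0.3]
width: 0.0001
t: 1.68
ee_pos: [0.5302, -0.0476, 0.3016]
eef_rot: [-0.001, 1.0, -0.015, -0.0]
force: [0.5, -0.0, 0.2]
width: -0.0003
t 1.68 p [ 0.5302 -0.0476  0.3016] F [ 0.5 -0.   0.2] w -0.0003
tool shift mm [ 19.1 -27.2 171.6]
turn [-0.11  0.03  0.23]
```

```bash
python3 -m handwheel '[[[0.019,-0.027,0.02],[0,0,0.2],1],[[0,0,0.04],[0,0,0],1],[[0,0,0.04],[0,0,0],1],[[0,0,0.04],[0,0,0],1],[[0,0,0.027],[0,0,0],1]]'
python3 -m handwheel '[[[0,0,0],[0,0,0],1]]'; python3 go.py 0.550 -0.0207 0.13
python3 - <<'E'
from h import *
from bench import r
im,dp=r.get_image("side"); cv2.imwrite("pics/side1.png",cv2.resize(im[130:310,200:400],None,fx=3,fy=3,interpolation=cv2.INTER_CUBIC))
im,dp=r.get_image("top"); cv2.imwrite("pics/top1.png",cv2.resize(im[150:300,200:420],None,fx=3,fy=3))
E
```

```text
t: 2.1
ee_pos: [0.5467, -0.0259, 0.1314]
eef_rot: [-0.0, 1.0, -0.018, -0.002]
force: [0.6, -0.2, -1.0]
width: 0.0004
t: 2.18
ee_pos: [0.5454, -0.0259, 0.1295]
eef_rot: [-0.001, 1.0, -0.018, -0.004]
force: [-0.6, 0.6, -0.4]
width: 0.0001
t 2.18 p [ 0.5454 -0.0259  0.1295] F [-0.6  0.6 -0.4] w 0.0001
tool shift mm [ 4.4 -5.3 -0.5]
turn [-0.08  0.5  -0.22]
```

View pics/side1.png

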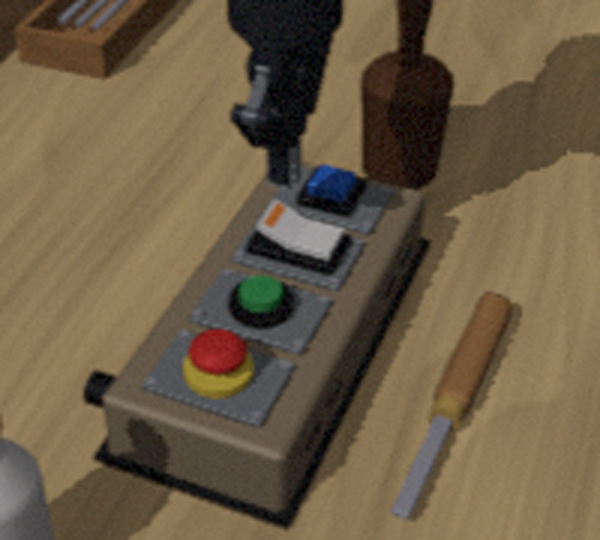

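The view shows the shut fingertips just above the rocker's far wing, with the tip at about (294,190) in full-image pixels. I'll check that against the projection.

```bash
python3 - <<'E'
from h import *
d=pickle.load(open("d0.pkl","rb"));c=d["side"][2]
print(proj(c,[[0.5454,-0.0259,0.1185],[0.5454,-0.0259,0.131],[0.5505,-0.0207,0.09]]))
E
python3 -m handwheel '[[[0.0045,-0.0053,0.01],[0,-0.0,0],1],[[0,0,0],[0,0,0],1],[[0,0,0],[0,0,0],1]]'; python3 go.py 0.550 -0.0207 0.11
```

```text
[[294.65304622 190.03013406]
 [294.74868546 185.26049899]
 [291.42736371 201.40707776]]
t: 2.53
ee_pos: [0.5534, -0.0211, 0.1263]
eef_rot: [0.0, 1.0, -0.018, 0.001]
force: [-0.6, 0.1, 0.7]
width: -0.0002
t 2.53 p [ 0.5534 -0.0211  0.1263] F [-0.6  0.1  0.7] w -0.0002
tool shift mm [-3.4 -0.3 16.3]
turn [ 0.   -0.07 -0.21]
```

View pics/top1.png

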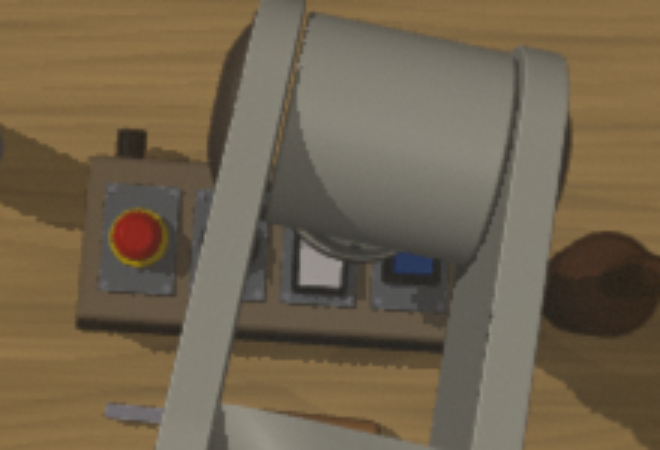

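The tip projection agrees to within 1 px. Next: descend onto the wing, with a small x correction.

```bash
python3 -m handwheel '[[[-0.002,0,0.008],[0,0,0],1],[[0,0,0.008],[0,0,0],1],[[0,0,0],[0,0,0],1],[[0,0,0],[0,0,0],1]]'; python3 go.py 0.549 -0.0207 0.092
```

```text
t: 2.87
ee_pos: [0.5505, -0.0212, 0.1088]
eef_rot: [-0.0, 1.0, -0.019, -0.0]
force: [0.3, -0.6, 0.0]
width: -0.0
t 2.87 p [ 0.5505 -0.0212  0.1088] F [ 0.3 -0.6  0. ] w -0.0
tool shift mm [-1.5 -0.4 16.8]
turn [-0.01  0.06 -0.24]
```

```bash
python3 -m handwheel '[[[-0.0015,0,0.004],[0,0,0],1],[[0,0,0.004],[0,0,0],1],[[0,0,0.003],[0,0,0],1],[[0,0,0],[0,0,0],1],[[0,0,0],[0,0,0],1]]'; python3 -m handwheel '[[[0,0,0.003],[0,0,0],1],[[0,0,0.002],[0,0,0],1],[[0,0,0],[0,0,0],1],[[0,0,0],[0,0,0],1]]'; python3 go.py 0.549 -0.0207 0.092
```

```text
t: 3.28
ee_pos: [0.5491, -0.0211, 0.0981]
eef_rot: [-0.0, 1.0, -0.019, -0.0]
force: [0.1, 0.4, 0.3]
width: 0.0003
t: 3.62
ee_pos: [0.5491, -0.0211, 0.0931]
eef_rot: [-0.0, 1.0, -0.019, -0.0]
force: [-0.1, -0.9, 1.3]
width: -0.0001
t 3.62 p [ 0.5491 -0.0211  0.0931] F [-0.1 -0.9  1.3] w -0.0001
tool shift mm [-0.1 -0.4  1.1]
turn [-0.01  0.04 -0.23]
```

```bash
for i in 1 2; do :; done; python3 -m handwheel '[[[0,0,0.001],[0,0,0],1],[[0,0,0],[0,0,0],1],[[0,0,0],[0,0,0],1]]'; python3 -m handwheel '[[[0,0,0.001],[0,0,0],1],[[0,0,0],[0,0,0],1],[[0,0,0],[0,0,0],1]]'
python3 - <<'E'
from h import *
from bench import r
im,dp=r.get_image("side"); cv2.imwrite("pics/side2.png",cv2.resize(im[150:270,230:350],None,fx=5,fy=5,interpolation=cv2.INTER_CUBIC))
E
```

```text
t: 3.87
ee_pos: [0.5492, -0.0211, 0.0929]
eef_rot: [-0.0, 1.0, -0.019, -0.0]
force: [-5.0, 0.5, 11.5]
width: -0.0001
t: 4.12
ee_pos: [0.5492, -0.0211, 0.0928]
eef_rot: [0.0, 1.0, -0.019, 0.0]
force: [-9.2, 1.7, 23.9]
width: -0.0002
```

View pics/side2.png

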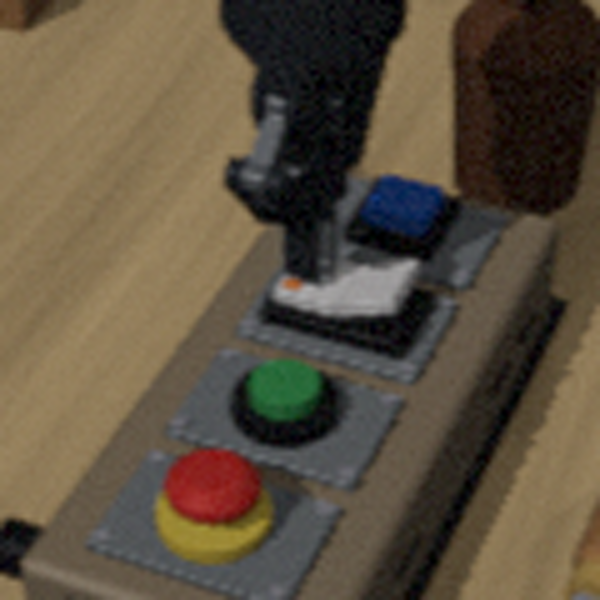

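The rocker is hard against its stop: the orange wing is level, the near wing is raised, and force rose to 24 N with no further travel. Next I lift and go to blue.

```bash
python3 -m handwheel '[[[0,0,-0.015],[0,0,0],1],[[0,0,-0.022],[0,0,0],1],[[-0.009,0.034,0],[0,0,0],1],[[-0.009,0.034,0],[0,0,0],1],[[0,0,0],[0,0,0],1]]'; python3 -m handwheel '[[[0,0,0],[0,0,0],1],[[0,0,0],[0,0,0],1]]';python3 go.py 0.529 -0.0895 0.105
```

```text
t: 4.58
ee_pos: [0.5274, -0.0923, 0.1284]
eef_rot: [0.001, 1.0, -0.02, -0.0]
force: [-0.9, 0.6, -0.2]
width: -0.0001
t: 4.75
ee_pos: [0.5286, -0.0883, 0.1281]
eef_rot: [-0.0, 1.0, -0.019, -0.0]
force: [-0.4, 0.2, 0.1]
width: 0.0003
t 4.75 p [ 0.5286 -0.0883  0.1281] F [-0.4  0.2  0.1] w 0.0003
tool shift mm [ 0.4  1.2 23.1]
turn [-0.03  0.03 -0.27]
```

```bash
python3 -m handwheel '[[[0,0.001,0.014],[0,0,0],1],[[0,0,0.012],[0,0,0],1],[[0,0,0.005],[0,0,0],1],[[0,0,0.005],[0,0,0],1],[[0,0,0],[0,0,0],1]]'; python3 -m handwheel '[[[0,0,0.002],[0,0,0],1],[[0,0,0.001],[0,0,0],1],[[0,0,0],[0,0,0],1],[[0,0,0],[0,0,0],1]]'; python3 -m handwheel '[[[0,0,0.001],[0,0,0],1],[[0,0,0],[0,0,0],1],[[0,0,0],[0,0,0],1]]'
```

```text
t: 5.17
ee_pos: [0.5285, -0.0888, 0.0912]
eef_rot: [-0.0, 1.0, -0.018, -0.001]
force: [0.4, -0.7, 0.4]
width: 0.0001
t: 5.5
ee_pos: [0.5289, -0.0895, 0.0895]
eef_rot: [0.0, 1.0, -0.019, 0.0]
force: [1.8, -0.3, 0.4]
width: 0.0004
t: 5.75
ee_pos: [0.5289, -0.0895, 0.0885]
eef_rot: [0.0, 1.0, -0.019, 0.0]
force: [1.3, 0.4, 2.2]
width: 0.0
```

```bash
python3 -m handwheel '[[[0,0,0.001],[0,0,0],1],[[0,0,0],[0,0,0],1],[[0,0,0],[0,0,0],1]]'; python3 -m handwheel '[[[0,0,0.001],[0,0,0],1],[[0,0,0],[0,0,0],1],[[0,0,0],[0,0,0],1]]'
```

```text
t: 6.0
ee_pos: [0.529, -0.0895, 0.0878]
eef_rot: [0.0, 1.0, -0.019, 0.0]
force: [-1.2, 0.9, 9.5]
width: -0.0001
t: 6.25
ee_pos: [0.529, -0.0896, 0.0876]
eef_rot: [0.0, 1.0, -0.019, 0.001]
force: [-6.7, 2.4, 20.3]
width: 0.0002
```

The blue key is at its stop (tip 76.6 mm, 20 N). Next I lift, move over green and look.

```bash
python3 -m handwheel '[[[0,0,-0.015],[0,0,0],1],[[0,0,-0.03],[0,0,0],1],[[0.001,-0.035,0],[0,0,0],1],[[0,-0.035,0],[0,0,0],1],[[0,-0.035,0],[0,0,0],1]]'; python3 -m handwheel '[[[0,-0.035,0],[0,0,0],1],[[0,0,0],[0,0,0],1],[[0,0,0],[0,0,0],1],[[0,0,0],[0,0,0],1]]';python3 go.py 0.534 0.050 0.094
python3 - <<'E'
from h import *
from bench import r
d=pickle.load(open("d0.pkl","rb"));c=d["side"][2]
im,dp=r.get_image("side"); cv2.imwrite("pics/side3.png",cv2.resize(im[150:270,230:350],None,fx=5,fy=5,interpolation=cv2.INTER_CUBIC))
h=cv2.cvtColor(im,cv2.COLOR_BGR2HSV); m=(h[...,0]>100)&(h[...,0]<130)&(h[...,1]>130)&(h[...,2]>90); m[:170]=0;m[210:]=0
ys,xs=np.where(m); print("blue px",len(xs)); 
if len(xs): print(xs.mean(),ys.mean(),bydepth(c,(xs.mean(),ys.mean()),np.median(dp[m])))
E
```

```text
t: 6.67
ee_pos: [0.5336, 0.0163, 0.1317]
eef_rot: [-0.0, 1.0, -0.019, 0.0]
force: [1.0, -0.2, 0.5]
width: 0.0
t: 7.0
ee_pos: [0.5349, 0.0504, 0.1312]
eef_rot: [0.0, 1.0, -0.018, -0.0]
force: [-0.5, -0.4, -0.1]
width: 0.0002
t 7.0 p [0.5349 0.0504 0.1312] F [-0.5 -0.4 -0.1] w 0.0002
tool shift mm [-0.9  0.4 37.2]
turn [ 0.01  0.02 -0.19]
blue px 103
310.126213592233 191.66990291262135 [ 0.52910751 -0.08760012  0.07632324]
```

View pics/side3.png

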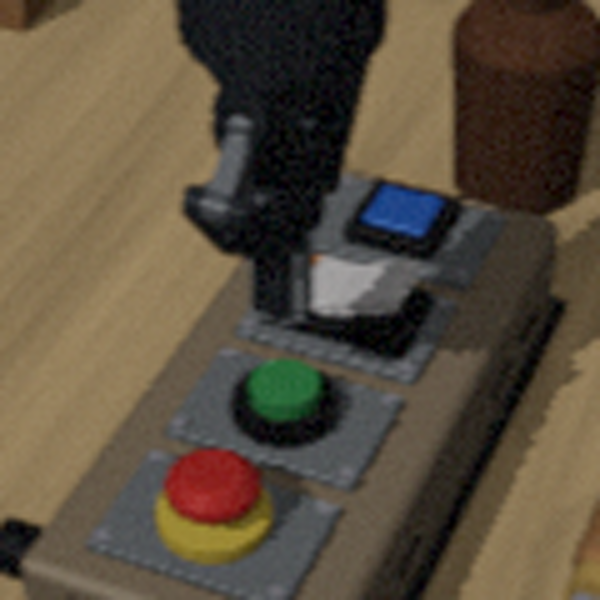

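Blue now reads 6 mm lower than before and stays in, and the rocker is still over. Next is green.

```bash
python3 -m handwheel '[[[-0.001,0,0.02],[0,0,0],1],[[0,0,0.012],[0,0,0],1],[[0,0,0.004],[0,0,0],1],[[0,0,0.004],[0,0,0],1],[[0,0,0],[0,0,0],1]]'; python3 -m handwheel '[[[0,0,0.002],[0,0,0],1],[[0,0,0.001],[0,0,0],1],[[0,0,0],[0,0,0],1],[[0,0,0],[0,0,0],1]]'; python3 -m handwheel '[[[0,0,0.001],[0,0,0],1],[[0,0,0],[0,0,0],1],[[0,0,0],[0,0,0],1]]'
```

```text
t: 7.47
ee_pos: [0.5338, 0.0499, 0.0909]
eef_rot: [0.0, 1.0, -0.019, -0.001]
force: [-2.2, -1.1, 4.1]
width: 0.0004
t: 7.8
ee_pos: [0.5343, 0.0503, 0.0888]
eef_rot: [0.0, 1.0, -0.019, 0.0]
force: [-1.0, -2.9, 4.6]
width: 0.0001
t: 8.05
ee_pos: [0.5343, 0.0504, 0.088]
eef_rot: [0.0, 1.0, -0.019, 0.001]
force: [-2.0, -3.8, 9.6]
width: -0.0002
```

```bash
python3 -m handwheel '[[[0,0,0.001],[0,0,0],1],[[0,0,0],[0,0,0],1],[[0,0,0],[0,0,0],1]]'; python3 -m handwheel '[[[0,0,-0.015],[0,0,0],1],[[0,0,-0.04],[0,0,0],1],[[0,0,-0.04],[0,0,0],1],[[0,0,-0.04],[0,0,0],1],[[0,0,-0.04],[0,0,0],1]]'; python3 -m handwheel '[[[-0.04,0,0],[0,0,0],1],[[-0.04,0,0],[0,0,0],1],[[-0.04,0,0],[0,0,0],1],[[0,0,0],[0,0,0],1],[[0,0,0],[0,0,0],1]]'; python3 -m handwheel '[[[0,0,0],[0,0,0],1],[[0,0,0],[0,0,0],1],[[0,0,0],[0,0,0],1],[[0,0,0],[0,0,0],1],[[0,0,0],[0,0,0],1]]'
python3 - <<'E'
from h import *
from bench import r
d=pickle.load(open("d0.pkl","rb"))
c=d["side"][2]
im,dp=r.get_image("side"); cv2.imwrite("pics/side4.png",im)
for nm,p in dict(red=(272,247),green=(286,227),blue=(310,191),orangewing=(291,204),nearwing=(311,206)).items():
    f=lambda D:bydepth(c,p,np.median(D[p[1]-1:p[1]+2,p[0]-1:p[0]+2])).round(4)
    print(nm,f(d["side"][1]),f(dp))
cv2.imwrite("pics/side4c.png",cv2.resize(im[150:310,200:400],None,fx=3.5,fy=3.5,interpolation=cv2.INTER_CUBIC))
E
```

```text
t: 8.3
ee_pos: [0.5344, 0.0504, 0.0877]
eef_rot: [0.0, 1.0, -0.019, 0.001]
force: [-7.2, -3.9, 21.7]
width: -0.0002
t: 8.72
ee_pos: [0.5335, 0.0508, 0.2632]
eef_rot: [-0.0, 1.0, -0.018, -0.0]
force: [0.5, -0.3, -0.0]
width: 0.0
t: 9.13
ee_pos: [0.413, 0.0553, 0.2621]
eef_rot: [-0.0, 1.0, -0.018, 0.001]
force: [0.7, -0.3, 0.3]
width: 0.0003
t: 9.55
ee_pos: [0.4145, 0.0549, 0.2609]
eef_rot: [-0.0, 1.0, -0.019, -0.0]
force: [0.4, -0.3, -0.5]
width: -0.0
red [0.5343 0.1274 0.0924] [0.5343 0.1274 0.0924]
green [0.5344 0.0539 0.0821] [0.5346 0.0534 0.0816]
blue [ 0.5275 -0.081   0.0831] [ 0.5305 -0.0908  0.0757]
orangewing [ 0.5485 -0.0128  0.0891] [ 0.5516 -0.0213  0.082 ]
nearwing [ 0.5086 -0.031   0.0816] [ 0.5064 -0.0235  0.0878]
```

View pics/side4.png

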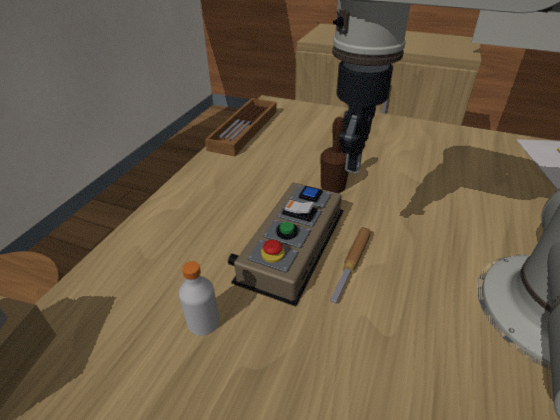

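View pics/side4c.png

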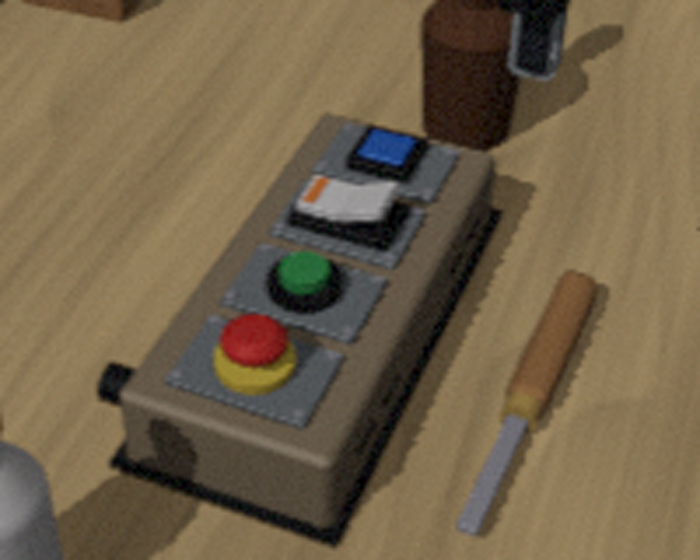

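Rocker is over with its wing level at 82 mm. Blue is in at 76 mm, green is back up at 82 mm, and red is untouched. The loose items haven't moved and the arm is clear, so I'm handing in.

```bash
python3 -c "
from bench import r
print(r.close_job())"
```

```text
the job is handed in; nothing more can be done
None
```

I switched the rocker on, pressed the blue key in, then pressed the green button and let it go. The arm was lifted clear and the job handed in at about 9.6 s of the 43 s allowed. `close_job` gives no verdict, so I don't have confirmation that it was judged a success.

I pressed each one with the shut fingertips until it stopped moving, at 20–24 N.

| Control | Before | After | Result |
|---|---|---|---|
| Rocker, orange-bar wing | 89 mm, raised | 82 mm, level | on |
| Blue key | 83 mm | 76 mm | stays in |
| Green button | 82 mm | 82 mm | pressed to about 77 mm, back up |
| Red stop | 92 mm | 92 mm | not touched |

Heights are side-camera depth readings above the bench, except the 77 mm, which is from the arm's own position.

- **Loose items:** the mallet, glue bottle and gouge look unmoved in the last side picture. I compared these by eye and did not measure them.
- **Disagreement:** finding the button heights from the two camera views gave values 5–7 mm too low for green, blue and red. I used the depth readings and the contact force instead, and those agree with the stated heights to about 2 mm.
- **Failed checks:** none.

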